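Shut the bench down with the long stop bar

TASK

The test on the gel sample is over: shut down the bench supply by pressing the longer of the two metal bar switches all the way down, until it lies level on its stops. Push near the middle of its length so that both ends go down evenly. It stays down by itself once you let go; do not press the short bar.

Things in the scene. Friction and masses are not known exactly. Their poses are not given: they have to be found in the camera images.
- stop_unit: Fixed grey housing of the long bar switch, 280 (y) x 90 (x) x 30 mm high, origin at the centre of its underside, long side along y. On it lies a flat bare aluminium bar 240 mm long, 56 deep, 8 thick, hinged along its far (+x) edge 28 mm from the centre. Two hinge cheeks 58 mm high stand just beyond the bar's ends. It may stand left or right of the short switch, turned up to 0.4 rad.
- stop_bar (a joint): Press angle of the long bar, rad: 0 = raised (near edge up), 0.25 = fully down, level on its stops; starts at 0 to 0.04. Stiff hinge without return spring, stays where left. Needs about 10 N straight down at mid-depth, 5 N at the near edge. The hinge rod sits in rubber: pushed off mid-length the bar rocks, that end going ahead (0.016 rad for 10 N pushed 20 mm off).
- stop_bar_mid (a point): Middle of the long bar's upper face (mid-length, mid-depth), height 55 mm raised, 48 mm when fully down. y = along the bar, its ends 120 mm either way; x = across it towards the hinge, 28 mm away. The free near edge is 28 mm the other way, its top 62 mm high raised, 48 mm down. z = out of the face, leaning 0.25 rad away from vertical when raised, upright when down.
- step_bar_mid (a point): Middle of the upper face of the short bar switch, which must not be pressed: same make and height, but its bar is only 120 mm long, on a housing 160 x 90 x 30 mm. Axes as for the long bar.

How it is judged:
By the outcome, as a careful person would: the job done as asked, in the order asked, and still so for the second after the job is handed in, with the robot touching nothing.
It also fails if it takes over 29 s, if anything falls off the work surface, if the arm or the gripper's body presses on something with over 40 N, if the wrist force passes 120 N, or if a joint passes its speed limit or range.

ROBOT

A 6-joint arm with a two-finger parallel gripper is mounted at the origin on the work surface. World frame = base frame: x ahead of the robot, y to its left, z up, the work surface at z = 0. Lengths are in mm, angles in rad, forces in N, time in s.
With the tool pointing down it reaches from about 350 to 875 mm from the base axis. Payload 4.2 kg.
Tool frame: the origin (TCP) lies at the very end of the fingers, on their centre line; the grasp point (between the pads) lies arm.grip_depth behind it (arm.grip_depth is the distance from the TCP to the grasp point, in mm); z points along the fingers, y is the direction in which the jaws open and shut (so a half turn about z gives the same grasp; the last joint's range is limited). The gripper opens to 85 mm and grips with 20 to 120 N. Pads are 22 mm wide; open, the fingers measure 114 mm over their backs; the gripper's body (76 mm by 85 mm) begins 54 mm behind the grasp point. The pads swing forward as they close: fully open they stand 13 mm farther back than shut.
Start: joints at [-1.072, 0.385, 0.008, 0, -1.194, -0.259], TCP at [148.46, -607.09, 231.312] pointing down, gripper open.
Joint ranges: [-3.14, 3.14], [-1.21, 2.06], [-1.07, 1.41], [-3.16, 2.05], [-2.99, -0.16], [-3.1, 3.1]. Speed limits (rad/s): [2.79, 2.79, 3.14, 3.14, 3.14, 3.14].

INTERFACE

Orientations are given as a unit quaternion [x, y, z, w].
In Python, from bench import arm, optics, workorder gives the robot as it stands. The module is installed in compiled form; this text tells all that it offers.
- The arm moves only by the tool play_rows, never from a script. Its arguments are lists of equal length, an entry for each row: "travel": the shift along the tool's x, y, z in m, a list of three; "rotation": the turn, a rotation vector about the tool's x, y, z in rad, a list of three; "grip": the opening, from 0 (shut) to 1 (fully open). In form: {"travel": [[x, y, z], ...], "rotation": [[rx, ry, rz], ...], "grip": [grip, ...]}. A call has 1 to 12 rows; each row shifts and turns the commanded pose from where the row before left it, along the tool's axes as they then stand; what a row does not reach is not made up. A row lasts 1/12 s, in which the tool goes at most 41.7 mm and 7.16 degrees, less where a joint would pass 70% of its speed; a pose out of reach is approached as far as the arm can. A call is refused whole if a number of a shift passes 0.0417 or a number of a turn 0.125, either way. A call with a gripper value outside its range is refused whole. The fingers move at their own pace and stop on an object; the grip force is fixed at half the most. Time passes only in rows, so rows that do not move let the fingers close. It gives the time, the measured TCP pose, the force and the opening at its end, in the units of the state.
- arm.read_state(): the state, without advancing time (a new reading comes with each control period).
- optics.get_image(name): name is "scene" or "side" or "wrist"; returns a dict with "image" (480x640x3 uint8, blue, green, red), "depth" (480x640 float32, mm along the optical axis (not along the pixel's ray), 0 where there is no reading), "camera_matrix" (3x3 intrinsics, pixels), "R" (3x3) and "t" (3): a world point X has camera coordinates R X + t; the wrist camera has in their place "hand_eye" (4x4, takes a point from camera to tool coordinates, whose origin is the TCP and whose axes are the flange's). Camera axes: x right, y down, z forward; pixel columns grow to the right and rows downward; lengths in mm; the calibration is good to about 2 mm. The wrist camera is an equidistant fisheye: a pixel r from the principal point sees the ray r / f radians off the axis. A picture is of the moment at which its call begins: read the wrist's pose just before it.
- workorder.job_done(): hands the job in, once; it reports no verdict.
The state is a dict: "clock": time; "joints": joint angles; "joint_vel": joint speeds; "joint_efforts": joint torques, N m; "position": TCP position; "ee_rot": TCP orientation; "contact_force": force on the tool from outside, world axes, zero at the start; "wrist_torque": the same for the moment, N m; "gripper_width": finger opening in mm.
Only numpy, scipy, OpenCV 4.12 (cv2) and the standard library are available. Lean on these libraries where they do the work, as an engineer would, in place of code of your own. Each camera call takes 0.05 s, during which the arm holds its last target. There are 200 camera calls.

## Working session

There is one attempt and no reset: what is moved stays moved. The work goes in short steps, Python scripts to look and compute and a tool call to move; the robot and the scene stay as the last step left them, time stands still between calls to the robot, and variables do not carry over. Pictures are saved under pics/ and viewed, about 8 in all and at most 12, crops included, and the job is handed in when it is done.

Besides the shell and the picture viewer there is one more tool, called after ">>>" as a command line: name --argument value ..., lists and objects as JSON in quotes. play_rows: Moves the arm, as the interface text tells. Its arguments: {"type":"object","properties":{"travel":{"type":"array","items":{"type":"array","items":{"type":"number"}}},"rotation":{"type":"array","items":{"type":"array","items":{"type":"number"}}},"grip":{"type":"array","items":{"type":"number"}}},"required":["travel","rotation","grip"]}

```bash
mkdir -p pics; python3 - <<'E'
from bench import arm, optics
import cv2,numpy as np
s=arm.read_state(); print(s, arm.grip_depth)
for n in ("scene","side"):
    d=optics.get_image(n); cv2.imwrite(f"pics/{n}0.png",d["image"]); np.savez(f"{n}0.npz",**d)
    print(n,d["camera_matrix"],d["R"],d["t"])
E
```

```text
{'clock': 0.0, 'joints': array([-1.07241505e+00,  3.85537884e-01,  6.61986491e-03, -4.82884185e-04,
       -1.19402490e+00, -2.58620735e-01]), 'joint_vel': array([ 1.85931625e-05, -2.70064344e-04,  9.08494562e-04, -8.18469678e-04,
       -8.01964429e-04, -1.17253432e-03]), 'joint_efforts': array([ 2.41369780e-04, -3.92288804e+01,  1.88405871e+01,  4.18621168e+00,
       -4.56518479e-03,  7.68489656e-06]), 'position': array([ 148.30186652, -606.53917863,  230.23293088]), 'ee_rot': array([-1.19504831e-01,  9.92833014e-01,  1.08025434e-03, -1.88085772e-04]), 'contact_force': array([ 0.12747402, -1.32955212,  0.30562704]), 'wrist_torque': array([0.02260689, 0.00220299, 0.02007508]), 'gripper_width': 85.35021516176958} 18.700000000000003
scene [[513.55104148   0.         318.3018177 ]
 [  0.         513.55104148 232.59615391]
 [  0.           0.           1.        ]] [[ 0.06221121  0.99801936  0.00933371]
 [ 0.77895213 -0.04270471 -0.62562759]
 [-0.62398986  0.04619156 -0.78006602]] [ -24.75311554 -402.11150522 1130.21479928]
side [[459.75610821   0.         305.32263061]
 [  0.         459.75610821 249.08507789]
 [  0.           0.           1.        ]] [[ 0.98104879 -0.19362732  0.00719301]
 [-0.12093971 -0.64092293 -0.75801806]
 [ 0.15138318  0.74278278 -0.6521939 ]] [-535.92962434  136.40927829  692.23282486]
```

View pics/scene0.png

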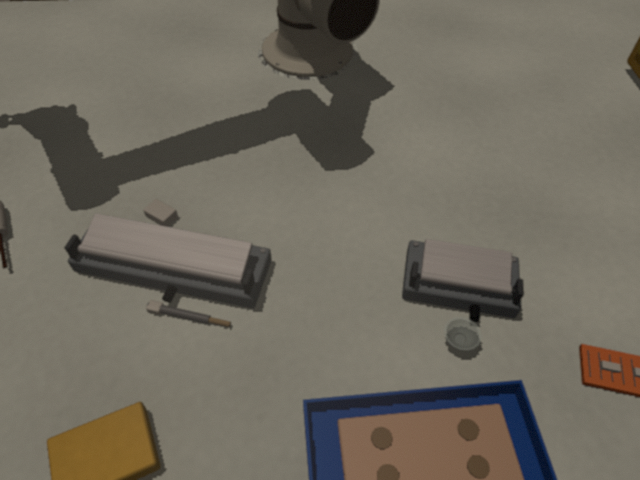

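The scene view shows the long bar at left: near edge (100,217)–(252,240), hinge edge (80,248)–(243,280). The short bar is at right, around (467,265). Next I turn these pixels into positions.

```bash
cat > h.py <<'E'
import numpy as np,cv2
def load(n): return dict(np.load(n))
def ray(d,uv,z):
    K,R,t=d["camera_matrix"],d["R"],d["t"]
    c=-R.T@t; v=R.T@np.linalg.inv(K)@np.array([*uv,1.]); return c+v*(z-c[2])/v[2]
def cloud(d):
    K,R,t,D=d["camera_matrix"],d["R"],d["t"],d["depth"]
    v,u=np.mgrid[:480,:640]; P=np.stack([(u-K[0,2])/K[0,0]*D,(v-K[1,2])/K[1,1]*D,D],-1)
    return (P-t)@R
def proj(d,X):
    p=d["camera_matrix"]@(d["R"]@np.asarray(X)+d["t"]); return p[:2]/p[2]
E
python3 - <<'E'
from h import *
d=load("scene0.npz"); 
for uv,z in [((100,217),62),((252,240),62),((243,280),48),((80,248),48)]: print(uv,ray(d,uv,z).round(1))
P=cloud(d); m=np.zeros((480,640),np.uint8)
cv2.fillPoly(m,[np.array([(105,222),(245,243),(238,273),(90,246)])],1); m=(m>0)&(d["depth"]>0)
Q=P[m]; print(len(Q),Q.mean(0)); A=np.c_[Q[:,:2],np.ones(len(Q))]; c=np.linalg.lstsq(A,Q[:,2],rcond=None)[0]; print(c, np.std(Q[:,2]-A@c))
for uv in [(467,265)]: print(ray(d,uv,55))
s=cv2.resize(d["image"][195:320,50:290],None,fx=3.3,fy=3.3,interpolation=cv2.INTER_CUBIC); cv2.imwrite("pics/crop.png",s)
E
```

```text
(100, 217) [ 519.3 -324.5   62. ]
(252, 240) [ 573.6 -104.6   62. ]
(243, 280) [ 630.6 -116.9   48. ]
(80, 248) [ 563.6 -347.9   48. ]
4309 [ 572.32427033 -218.66275441   53.91968609]
[-2.39491296e-01  7.09732140e-02  2.06505566e+02] 1.13985917225469
[627.8341512  189.48658772  55.        ]
```

View pics/side0.png

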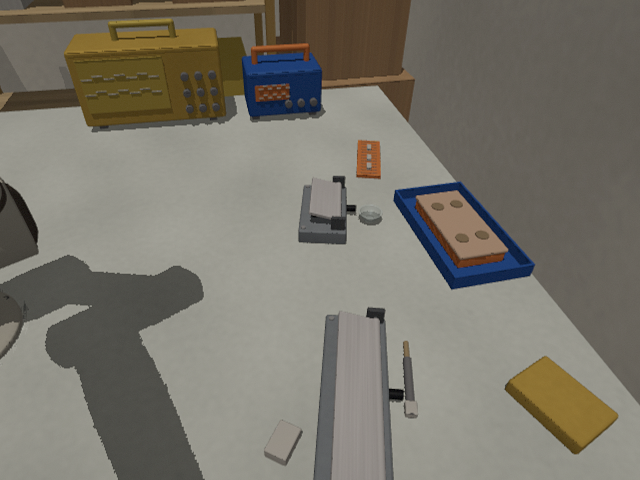

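```bash
ls pics
```

```text
crop.png
scene0.png
side0.png
```

View pics/crop.png

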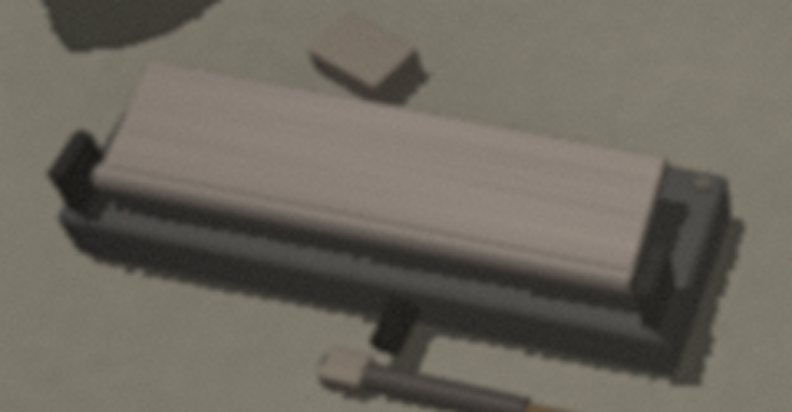

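The side view shows both switches raised: long bar at (355,400), short bar at (325,200). The crop gives sharper corners for the long bar: (150,65), (664,160), (632,277), (97,176) in crop pixels. I'll fit the bar model to these.

```bash
python3 - <<'E'
from h import *
from scipy.optimize import least_squares
from scipy.spatial.transform import Rotation as Ro
d=load("scene0.npz"); e=load("side0.npz")
uv=np.array([(150,65),(664,160),(632,277),(97,176)])/3.3+[50,195]
loc=np.array([(-28,-120),(-28,120),(28,120),(28,-120)])
def cor(p,th=.25):
    # x_local toward hinge
    c,s=np.cos(p[2]),np.sin(p[2]); out=[]
    for a,b in loc: 
        z=55-np.sin(th)*a; aa=a*np.cos(th)
        out.append((p[0]+c*aa-s*b,p[1]+s*aa+c*b,z))
    return np.array(out)
f=lambda p:np.ravel([proj(d,X) for X in cor(p)]-uv)
r=least_squares(f,[572,-218,-.25]); print(r.x,f(r.x).round(1)); print(cor(r.x).round(1))
P=cloud(d);m=np.zeros((480,640),np.uint8); cv2.fillPoly(m,[np.array([proj(d,X) for X in cor(r.x)]).astype(int)],1)
Q=P[(m>0)&(d["depth"]>0)]; rr=cv2.minAreaRect(Q[abs(Q[:,2]-55)<13][:,:2].astype(np.float32)); print(rr)
im=e["image"].copy(); cv2.polylines(im,[np.array([proj(e,X) for X in cor(r.x)]).astype(int)],True,(0,0,255),1)
i2=d["image"].copy(); cv2.polylines(i2,[np.array([proj(d,X) for X in cor(r.x)]).astype(int)],True,(0,0,255),1)
cv2.imwrite("pics/ov.png",np.hstack([im[280:480,250:450],i2[180:380,50:300]]).repeat(1,0))
E
```

```text
[ 5.71407319e+02 -2.26405896e+02 -2.80748661e-01] [-1.2 -1.1  1.4 -0.7  0.2  1.2 -0.5  0. ]
[[ 512.1 -334.2   61.9]
 [ 578.6 -103.6   61.9]
 [ 630.7 -118.6   48.1]
 [ 564.2 -349.2   48.1]]
((569.3772583007812, -230.55288696289062), (246.758056640625, 59.687255859375), 73.57237243652344)
```

View pics/ov.png

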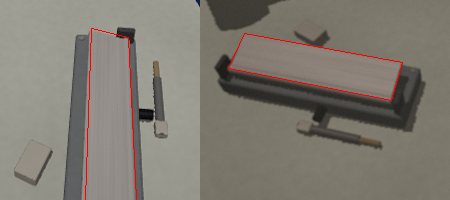

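Side overlay: the fitted outline sits about 4 px past the bar's far end, so the mid position is good to about 4 mm. I'll move above it and look closely with the wrist camera.

>>> play_rows --travel '[[-0.031,0.017,0],[-0.031,0.017,0],[-0.031,0.017,0],[-0.031,0.017,0],[-0.031,0.017,0],[-0.031,0.017,0],[-0.031,0.017,0],[-0.031,0.017,0],[-0.031,0.017,0],[-0.031,0.017,0],[-0.031,0.017,0],[-0.031,0.017,0]]' --rotation '[[0,0,0],[0,0,0],[0,0,0],[0,0,0],[0,0,0],[0,0,0],[0,0,0],[0,0,0],[0,0,0],[0,0,0],[0,0,0],[0,0,0]]' --grip '[0,0,0,0,0,0,0,0,0,0,0,0]'

```text
clock: 1.1
position: [462.2, -319.0, 231.0]
ee_rot: [-0.12, 0.993, 0.0, -0.0]
contact_force: [0.2, -1.4, -0.1]
gripper_width: -0.3
```

>>> play_rows --travel '[[-0.031,0.017,0],[-0.031,0.017,0],[-0.031,0.017,0],[-0.031,0.015,0],[0,0,0],[0,0,0],[0,0,0],[0,0,0],[0,0,0],[0,0,0],[0,0,0]]' --rotation '[[0,0,0],[0,0,0],[0,0,0],[0,0,0],[0,0,0.104],[0,0,0.104],[0,0,0.104],[0,0,0.104],[0,0,0.104],[0,0,0],[0,0,0]]' --grip '[0,0,0,0,0,0,0,0,0,0,0]'

```text
clock: 2.02
position: [565.9, -226.9, 230.9]
ee_rot: [0.138, 0.99, 0.0, -0.0]
contact_force: [0.1, -0.2, 0.1]
gripper_width: -0.1
```

```bash
python3 - <<'E'
from bench import arm, optics
import cv2,numpy as np
from scipy.spatial.transform import Rotation as Ro
s=arm.read_state(); d=optics.get_image("wrist"); print(s["clock"],s["position"],s["contact_force"],s["gripper_width"]);print(Ro.from_quat(s["ee_rot"]).as_matrix().round(3))
print(d["camera_matrix"],d["hand_eye"])
cv2.imwrite("pics/w1.png",d["image"]); np.savez("w1.npz",pos=s["position"],q=s["ee_rot"],**d)
E
```

```text
2.0167 [ 565.91795565 -226.94519582  230.86641198] [ 0.07691388 -0.22833291  0.13677852] -0.07330949154657868
[[-0.962  0.274 -0.001]
 [ 0.274  0.962  0.   ]
 [ 0.001  0.    -1.   ]]
[[371.64829954   0.         318.07041855]
 [  0.         371.64829954 239.1665368 ]
 [  0.           0.           1.        ]] [[ 4.71202711e-04 -9.47388501e-01 -3.20085623e-01  8.32683518e+01]
 [ 9.99999798e-01  3.10224036e-04  5.53914076e-04 -2.42799931e-01]
 [-4.25473572e-04 -3.20085820e-01  9.47388456e-01 -1.41418968e+02]
 [ 0.00000000e+00  0.00000000e+00  0.00000000e+00  1.00000000e+00]]
```

View pics/w1.png

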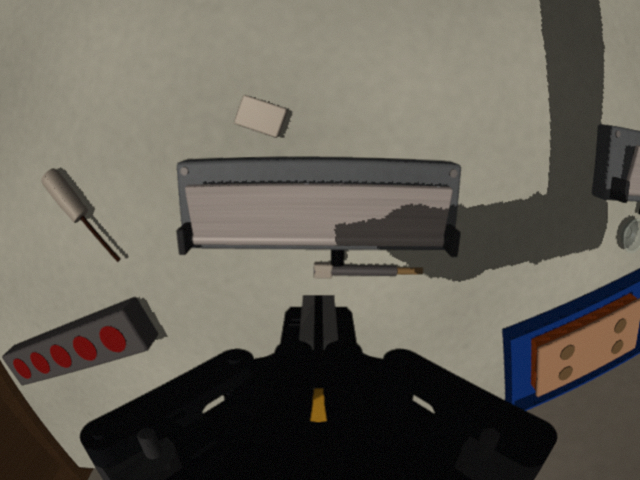

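Wrist view: bar corners at about (187,186), (451,183), (446,247) and (190,247). The fingertip is at (319,300), and the bar lies almost level in the picture.

```bash
python3 - <<'E'
from h import *
from scipy.spatial.transform import Rotation as Ro
d=load("w1.npz"); K=d["camera_matrix"];H=d["hand_eye"];R=Ro.from_quat(d["q"]).as_matrix()
def w(uv,z):
    v=np.array([(uv[0]-K[0,2])/K[0,0],(uv[1]-K[1,2])/K[1,1]]); th=np.hypot(*v); r=np.r_[v/th*np.sin(th),np.cos(th)]
    c=d["pos"]+R@H[:3,3]; r=R@H[:3,:3]@r; return c+r*(z-c[2])/r[2]
P=np.array([w((187,186),62),w((451,183),62),w((446,247),48),w((190,247),48)]); print(P.round(1)); 
print("mid",P.mean(0),"lens",np.linalg.norm(P[1]-P[0]),np.linalg.norm(P[2]-P[3]),np.linalg.norm(P[0]-P[3]),"dir",[np.arctan2(a[0],a[1]) for a in (P[1]-P[0],P[2]-P[3])])
print("tool offset",R.T@(P.mean(0)-d["pos"]))
for c in [(180,163),(461,164)]: print(w(c,30))
E
```

```text
[[ 507.3 -330.5   62. ]
 [ 568.3 -105.9   62. ]
 [ 632.6 -117.4   48. ]
 [ 564.8 -355.4   48. ]]
mid [ 568.24971957 -227.29248095   55.        ] lens 232.70207134108526 247.41797418201466 64.24372552168977 dir [np.float64(0.26536931971922395), np.float64(0.27728407053781423)]
tool offset [ -2.49587591   0.30440554 175.86423892]
[ 485.91559457 -342.61274435   30.        ]
[560.88519974 -81.7319175   30.        ]
```

Along the bar, the wrist measurement and the scene fit agree: the tool is within about 0.5 mm of mid-length and roughly 3 mm to the near side of mid-depth. I'll descend.

>>> play_rows --travel '[[0,0,0.033],[0,0,0.033],[0,0,0.033],[0,0,0.033],[0,0,0.03],[0,0,0],[0,0,0]]' --rotation '[[0,0,0],[0,0,0],[0,0,0],[0,0,0],[0,0,0],[0,0,0],[0,0,0]]' --grip '[0,0,0,0,0,0,0]'

```text
clock: 2.65
position: [565.3, -227.1, 68.2]
ee_rot: [0.139, 0.99, -0.0, -0.002]
contact_force: [0.4, 0.1, 1.4]
gripper_width: -0.0
```

>>> play_rows --travel '[[0,0,0.002],[0,0,0.002],[0,0,0.002],[0,0,0.002],[0,0,0.001],[0,0,0.001],[0,0,0]]' --rotation '[[0,0,0],[0,0,0],[0,0,0],[0,0,0],[0,0,0],[0,0,0],[0,0,0]]' --grip '[0,0,0,0,0,0,0]'

```text
clock: 3.23
position: [566.1, -227.0, 59.4]
ee_rot: [0.14, 0.99, 0.0, 0.0]
contact_force: [-0.2, 0.3, 0.2]
gripper_width: 0.3
```

>>> play_rows --travel '[[0,0,0.001],[0,0,0.001],[0,0,0.001],[0,0,0.001],[0,0,0.001],[0,0,0]]' --rotation '[[0,0,0],[0,0,0],[0,0,0],[0,0,0],[0,0,0],[0,0,0]]' --grip '[0,0,0,0,0,0]'

```text
clock: 3.73
position: [565.9, -227.0, 55.7]
ee_rot: [0.139, 0.99, -0.0, -0.0]
contact_force: [-3.7, 1.9, 8.6]
gripper_width: -0.1
```

>>> play_rows --travel '[[0,0,0.001],[0,0,0.001],[0,0,0.001],[0,0,0.001],[0,0,0]]' --rotation '[[0,0,0],[0,0,0],[0,0,0],[0,0,0],[0,0,0]]' --grip '[0,0,0,0,0]'

```text
clock: 4.15
position: [564.8, -226.7, 51.3]
ee_rot: [0.14, 0.99, 0.0, -0.001]
contact_force: [-5.0, 2.1, 9.2]
gripper_width: 0.2
```

>>> play_rows --travel '[[0,0,0.001],[0,0,0.001],[0,0,0.001],[0,0,0]]' --rotation '[[0,0,0],[0,0,0],[0,0,0],[0,0,0]]' --grip '[0,0,0,0]'

```text
clock: 4.48
position: [564.2, -226.5, 48.1]
ee_rot: [0.14, 0.99, 0.0, -0.002]
contact_force: [-6.3, 3.0, 7.9]
gripper_width: 0.1
```

>>> play_rows --travel '[[0,0,0.001],[0,0,0]]' --rotation '[[0,0,0],[0,0,0]]' --grip '[0,0]'

```text
clock: 4.65
position: [564.2, -226.5, 47.9]
ee_rot: [0.139, 0.99, 0.0, -0.002]
contact_force: [-6.7, 4.5, 12.6]
gripper_width: -0.4
```

Nearly on the stops at 48 mm. I'll press a bit further and watch for the force to climb.

>>> play_rows --travel '[[0,0,0.001],[0,0,0]]' --rotation '[[0,0,0],[0,0,0]]' --grip '[0,0]'

```text
clock: 4.82
position: [564.2, -226.5, 47.8]
ee_rot: [0.139, 0.99, -0.0, -0.002]
contact_force: [-8.0, 5.1, 16.6]
gripper_width: 0.6
```

>>> play_rows --travel '[[0,0,0.001],[0,0,0]]' --rotation '[[0,0,0],[0,0,0]]' --grip '[0,0]'

```text
clock: 4.98
position: [564.3, -226.5, 47.7]
ee_rot: [0.139, 0.99, -0.0, -0.002]
contact_force: [-9.4, 6.7, 20.8]
gripper_width: 0.1
```

The force now rises about 4 N per commanded mm with no travel, so the bar is on its stops. One more mm, then I lift clear and look.

>>> play_rows --travel '[[0,0,0.001],[0,0,0.001],[0,0,0]]' --rotation '[[0,0,0],[0,0,0],[0,0,0]]' --grip '[0,0,0]'

```text
clock: 5.23
position: [564.3, -226.6, 47.6]
ee_rot: [0.139, 0.99, -0.0, -0.002]
contact_force: [-13.1, 7.5, 29.2]
gripper_width: -0.2
```

>>> play_rows --travel '[[0,0,-0.003],[0,0,-0.005],[0,0,-0.01],[0,0,-0.03],[0,0,-0.04],[0,0,-0.04],[0,0,-0.04],[0,0,-0.02],[0,0,0],[0,0,0]]' --rotation '[[0,0,0],[0,0,0],[0,0,0],[0,0,0],[0,0,0],[0,0,0],[0,0,0],[0,0,0],[0,0,0],[0,0,0]]' --grip '[0,0,0,0,0,0,0,0,0,0]'

```text
clock: 6.07
position: [566.7, -227.1, 231.8]
ee_rot: [0.14, 0.99, 0.0, 0.002]
contact_force: [0.4, -0.0, -0.7]
gripper_width: -0.1
```

```bash
python3 - <<'E'
from bench import arm, optics
from h import *
s=arm.read_state(); d=optics.get_image("wrist"); w=d["image"]
e=optics.get_image("side"); print(s["clock"],s["position"],s["contact_force"])
a=cv2.resize(w[140:290,160:480],(800,375)); b=cv2.resize(e["image"][170:480,200:450],(180,223)); 
cv2.imwrite("pics/end.png",a); cv2.imwrite("pics/end2.png",e["image"][150:480,180:560])
D=optics.get_image("scene"); P=cloud(D); d0=load("scene0.npz"); P0=cloud(d0)
c,sn=np.cos(-.278),np.sin(-.278)
for P_ in (P0,P):
    L=P_-[569.5,-227,0]; x=c*L[...,0]+sn*L[...,1]; y=-sn*L[...,0]+c*L[...,1]; z=P_[...,2]
    m=(abs(x)<20)&(abs(y)<105)&(z>40)&(z<72); A=np.c_[x[m],y[m],np.ones(m.sum())]; print("slope x,y, mid z",np.linalg.lstsq(A,z[m],rcond=None)[0],m.sum())
m=np.s_[250:285,430:508]; print("short z",np.median(P0[m][...,2]),np.median(P[m][...,2]))
E
```

```text
6.0667 [ 566.71723344 -227.0774544   231.83905923] [ 0.44754327 -0.04288185 -0.73931969]
slope x,y, mid z [-2.54908527e-01  2.52533318e-03  5.40058242e+01] 3932
slope x,y, mid z [1.73855527e-03 3.03216855e-04 4.74900164e+01] 3352
short z 52.557216125569155 52.640943740376386
```

View pics/end2.png

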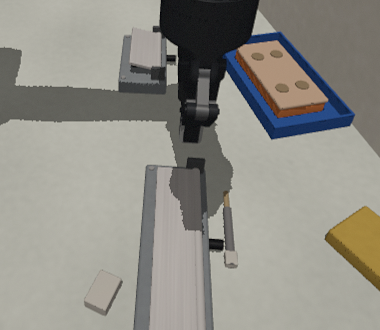

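The side view shows the long bar flat on its housing around (175,250) with the gripper clear above it. The short bar at (145,50) is still raised.

```bash
python3 -c "
from bench import workorder; print(workorder.job_done())"
```

```text
the job is handed in; nothing more can be done
None
```

The long bar switch is fully down and level on its stops. I handed the job in with the arm raised clear, at about 6 s of the 29 s allowed.

- **Press:** I pushed with closed fingers within about 1 mm of mid-length and a few mm to the near side of mid-depth. The bar moved at about 8–9 N vertical and stopped at 48 mm. I seated it at 29 N vertical, about 33 N in all, then lifted off.
- **Bar level:** After release, scene-camera depth put the bar's slope at 0.002 across and 0.000 along, with its middle at 47.5 mm. Before pressing, the slope across was −0.255.
- **Short bar:** It was not touched. Its measured height was 52.6 mm both before and after.
- **Disagreement between measurements:** The first camera fits differed by up to about 4 mm. The scene-camera fit and the wrist view agreed on mid-length to within about 1 mm. No final check failed.

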